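Clamp the sample carrier in its probe-station nest with the ratchet

ROBOT

A 6-joint arm with a two-finger parallel gripper is mounted at the origin on the work surface. World frame = base frame: x ahead of the robot, y to its left, z up, the work surface at z = 0. Lengths are in m, angles in rad, forces in N, time in s.
With the tool pointing down it reaches from about 0.35 to 0.775 m from the base axis. Payload 5.5 kg.
Tool frame: the origin (TCP) lies between the finger pads; the fingertips stand 19 mm ahead of it and the grasp point (between the pads) is the TCP; z points along the fingers, y is the direction in which the jaws open and shut (so a half turn about z gives the same grasp; the last joint's range is limited). The gripper opens to 85 mm and grips with 20 to 120 N. Pads are 22 mm wide; open, the fingers measure 114 mm over their backs; the gripper's body (76 mm by 85 mm) begins 54 mm behind the grasp point. The pads swing forward as they close: fully open they stand 13 mm farther back than shut.
Start: joints at [1.046, 0.313, 0.046, 1.304, 0, 1.431], TCP at [0.216, 0.533, 0.25] pointing down, gripper open.
Joint ranges: [-2.76, 2.76], [-0.86, 1.69], [-1.03, 1.26], [-2.2, 2.34], [-1.47, 1.5], [-3.14, 3.14]. Speed limits (rad/s): [2.57, 2.57, 3.14, 3.14, 3.14, 3.14].

INTERFACE

Orientations are given as a unit quaternion [w, x, y, z].
In Python, from workcell import get_state, cams, workorder gives the robot as it stands.
- The arm moves only by the tool play_rows, never from a script. Its argument "series" is text: rows parted by semicolons, each of 7 numbers parted by spaces: the opening in per cent of the stroke, from 0 (shut) to 100 (fully open), then the shift along the tool's x, y, z in cm, then the turn, a rotation vector about the tool's x, y, z in degrees. A call has 1 to 12 rows; each row shifts and turns the commanded pose from where the row before left it, along the tool's axes as they then stand; what a row does not reach is not made up. A row lasts 1/8 s, in which the tool goes at most 62.5 mm and 10.7 degrees, less where a joint would pass 70% of its speed; a pose out of reach is approached as far as the arm can. A call with a gripper value outside its range is refused whole. The fingers move at their own pace and stop on an object; "newtons" is the grip in N (left out, the last holds). Time passes only in rows, so rows that do not move let the fingers close. It gives the time, the measured TCP pose, the force and the opening at its end, in the units of the state.
- get_state(): the state, without advancing time (a new reading comes with each control period).
- cams.read_camera(name): name is "scene" or "top" or "wrist"; returns the picture (400x640x3 uint8, red, green, blue); there is no depth.
- cams.get_calibration(name): a dict with "fx", "fy", "cx", "cy" (pixels), "rvec" (rotation vector, rad) and "tvec" (3), from world to camera coordinates, as OpenCV has them. Camera axes: x right, y down, z forward; pixel columns grow to the right and rows downward; lengths in m; the calibration is good to about 2 mm. The wrist camera is an equidistant fisheye: a pixel r from the principal point sees the ray r / f radians off the axis. A picture is of the moment at which its call begins: read the wrist's pose just before it. get_calibration takes no time and is no camera call; for the wrist camera it gives the pose at the moment of the call.
- workorder.hand_in(): hands the job in, once; it reports no verdict.
The state is a dict: "clock": time; "joint_pos": joint angles; "qvel": joint speeds; "tau": joint torques, N m; "tcp_pos": TCP position; "orientation": TCP orientation; "wrist_force": force on the tool from outside, world axes, zero at the start; "ft_torque": the same for the moment, N m; "finger_gap": finger opening in m.
Only numpy, scipy, OpenCV 4.12 (cv2) and the standard library are available. Lean on these libraries where they do the work, as an engineer would, in place of code of your own. Each camera call takes 0.05 s, during which the arm holds its last target.

TASK

The ratchet on the sample nest is set to loosen: first flip its orange pawl lever over to the tighten side. Then work the black-gripped ratchet handle to turn the fastener clockwise until the red clamp finger has pushed the sample carrier fully home against its fence and holds it snugly: stop once the push needed at the handle grip has risen about 5 N above the steady drag of the turning fastener, and do not overtighten. Move the clamp only through the ratchet, never touch the finger or the carrier, leave the things around it alone, and let go at the end.

Things in the scene. Friction and masses are not known exactly. Their poses are not given: they have to be found in the camera images.
- nest: Aluminium base plate of the sample nest, 214 x 300 x 12 mm, fixed on the table. Origin: on the vertical clamp axis, at table height; x points towards the fence (away from the robot), y left, z up. The plate spans x -102..112, y -170..130. The handle sticks out towards -y; finger and carrier are at +y.
- carrier: Loose aluminium sample carrier, 70 (x) x 60 (y) x 18 mm, 0.25 to 0.5 kg, violet 52 mm wafer on top, lying in the pocket 3 to 8 mm short of the fence. Origin: centre of its underside, 12 mm above the table. Fully home (touching the fence) its origin is at x = 41 mm in the nest frame.
- clamp_finger: Red clamp finger under the ratchet head, turned by the fastener. Origin on the fastener axis, 21 mm above the table; x along the finger. A stiff leaf: about 5.5 N at the nose per mm of flex. About 10 N at the nose is right (adds about 5 N to the push at the grip), over 25 N overtightened, under 5 N loose. The screw's friction keeps it clamped when the handle is let go.
- finger_nose (a point): Centre of the steel nose of the clamp finger (a 12 mm dia. pin), 60 mm from the fastener axis, 27 mm above the table. Turning clockwise seen from above brings it against the carrier's near (-x) side.
- fastener (a joint): Angle of the fastener (brass hex, 12-pin, 64 mm dia. ratchet wheel), rad, growing clockwise seen from above = tightening; starts at 0.05 to 0.35; the finger points at 140 degrees minus this angle, counter-clockwise from nest x. It meets the seated carrier at about 0.87. Turning it takes a steady 0.8 N m (6.4 N at the grip; 8 N with the handle's own friction).
- ratchet_handle (a joint): Handle angle, rad, growing clockwise from above (the tightening stroke, grip moving to nest -x); -0.85 to 0.65 with solid stops; at 0 the bar points along nest -y. Stays where left (friction 0.2 N m). Bar 22 mm wide, top 43 mm above the table. Pawl on tighten: clockwise turns the fastener after up to 0.55 rad lost motion; counter-clockwise only clicks back. Several strokes are allowed.
- handle_grip (a point): Centre of the top of the upright round black grip (yellow band) at the end of the handle: 18 mm dia., 62 mm tall from 47 to 109 mm above the table, 125 mm from the fastener axis.
- pawl_lever (a joint): Angle of the orange pawl lever, rad, about a vertical pivot on the handle 54 mm from the fastener axis, growing clockwise seen from above. Stops at -0.38 (loosen) and +0.38 (tighten); it stays where it is left: about 1.5 N at the tab moves it (a push over 2.4 N may shift the handle too).
- pawl_tab (a point): Top centre of the lever's upright orange tab, 7 mm (radial) x 9 mm, 55 to 85 mm above the table (the lever itself is 5 mm thick, below it), 30 mm from the pivot. At 0 the lever points out along the handle towards the grip, the tab 84 mm from the fastener axis; to tighten, the tab moves to the clockwise side.
- micropositioner: Bystander: black probe micropositioner, 70 x 60 x 76 mm, 0.6 kg, loose beside the nest at +y. Origin: centre of its underside.
- vial: Bystander: small glass vial with blue cap, 28 mm dia. x 55 mm, loose beyond the nest. Origin: centre of its underside.
- chip_tray: Bystander: blue chip tray 80 x 60 x 16 mm, loose beyond the handle at -y. Origin: centre of its underside.
- fence (a point): Middle of the top of the fence's inner face, at x = 76, y = 70 in the nest frame, 26 mm above the table. The carrier pocket, open towards -x, has 14 mm high walls on the plate: the fence and two side guides (inner faces at y = 38 and 102, x = 20 to 76).
There are look-alikes about, which are no part of the job. There is more than one size of the carrier; the job needs the smallest.

How it is judged:
By the outcome, as a careful person would: the job done as asked, in the order asked, and still so for the second after the job is handed in, with the robot touching nothing.
It also fails if it takes over 64 s, if anything falls off the work surface, if the arm or the gripper's body presses on something with over 40 N, if the wrist force passes 120 N, or if a joint passes its speed limit or range.

## Working session

There is one attempt and no reset: what is moved stays moved. The work goes in short steps, Python scripts to look and compute and a tool call to move; the robot and the scene stay as the last step left them, time stands still between calls to the robot, and variables do not carry over. Pictures are saved under pics/ and viewed, and the job is handed in when it is done.

Besides the shell and the picture viewer there is one more tool, called as a command line: name --argument value ..., lists and objects as JSON in quotes. play_rows: Moves the arm, as the interface text tells. Its arguments: {"type":"object","properties":{"series":{"type":"string"},"newtons":{"type":"number"}},"required":["series"]}

```bash
ls; mkdir -p pics
python3 - <<'E'
from workcell import get_state,cams
import cv2
s=get_state();print(s)
for n in("scene","top","wrist"):
    c=cams.get_calibration(n);print(n,c)
    cv2.imwrite(f"pics/{n}0.png",cams.read_camera(n)[:,:,::-1])
E
```

```text
pics
{'clock': 0.0, 'joint_pos': array([ 1.04640834e+00,  3.13995452e-01,  4.49499029e-02,  1.30359506e+00,
       -3.77072081e-06,  1.43117183e+00]), 'qvel': array([ 0.00125457, -0.00073773,  0.00182765, -0.00025606, -0.00128808,
       -0.00038103]), 'tau': array([-1.81116720e-03, -4.80627966e+01,  2.98532438e+01,  1.94891891e-02,
       -1.89982861e-04,  7.22177901e-06]), 'tcp_pos': array([0.2155964 , 0.53252376, 0.24939977]), 'orientation': array([-2.98780436e-04,  1.91197157e-01,  9.81551220e-01, -8.72397292e-04]), 'wrist_force': array([-0.54793593, -0.23577355, -0.18783916]), 'ft_torque': array([-0.00627234,  0.01869161,  0.06565995]), 'finger_gap': 0.08548920412101223}
scene {'fx': 470.6327741867944, 'fy': 470.6327741867944, 'cx': 317.49725509949775, 'cy': 200.75504198843086, 'rvec': array([ 0.87863944,  2.69610441, -0.84147711]), 'tvec': array([ 0.46506394, -0.30256084,  1.28130037])}
top {'fx': 475.26662512744605, 'fy': 475.26662512744605, 'cx': 310.8379083359434, 'cy': 205.86663390335656, 'rvec': array([ 2.20139536, -2.17547455,  0.07180752]), 'tvec': array([0.05450888, 0.6175165 , 1.02679293])}
wrist {'fx': 309.70691628693146, 'fy': 309.70691628693146, 'cx': 318.66079255406163, 'cy': 200.2496195615014, 'rvec': array([-2.36627266, -1.59440574, -0.26505992]), 'tvec': array([-0.5737714 , -0.04233726,  0.38103296])}
```

View pics/scene0.png

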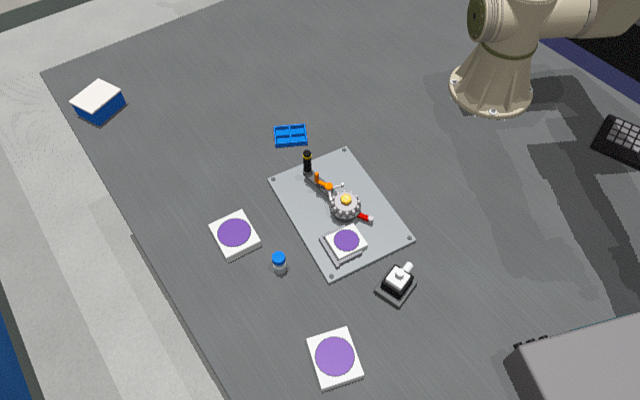

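View pics/top0.png

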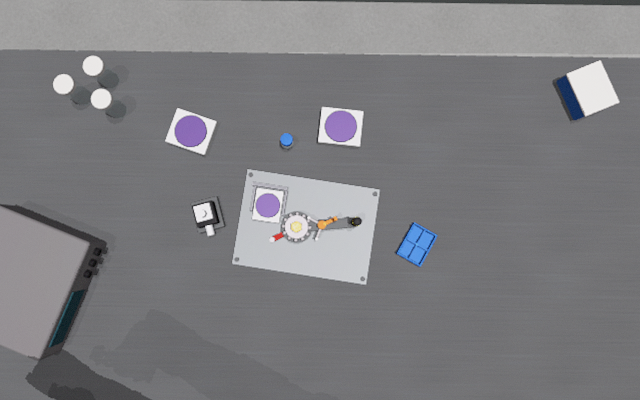

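View pics/wrist0.png

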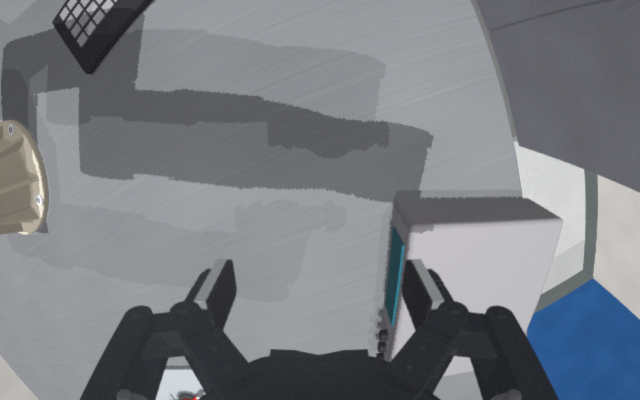

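The scene and top views both show the nest plate. In the top view it spans about (235–380, 170–284), with the gear at (296,227), the grip at about (355,222) and the orange lever at about (326,223). I'll enlarge crops.

```bash
cat > h.py <<'E'
import numpy as np,cv2
from workcell import get_state,cams
def ray(n,px,z,c=None):
    c=c or cams.get_calibration(n)
    R=cv2.Rodrigues(c['rvec'])[0];t=c['tvec']
    p=np.array(px,float)
    x=(p-[c['cx'],c['cy']])/[c['fx'],c['fy']]
    if n=='wrist':
        r=np.linalg.norm(x); d=np.r_[x/r*np.sin(r),np.cos(r)] if r>0 else np.array([0,0,1.])
    else: d=np.r_[x,1]
    o=-R.T@t; d=R.T@d
    return (o+d*(z-o[2])/d[2])[:2]
def proj(n,P,c=None):
    c=c or cams.get_calibration(n)
    R=cv2.Rodrigues(c['rvec'])[0];q=R@np.array(P,float)+c['tvec']
    if n=='wrist':
        r=np.hypot(q[0],q[1]);th=np.arctan2(r,q[2]);x=q[:2]/r*th
    else: x=q[:2]/q[2]
    return x*[c['fx'],c['fy']]+[c['cx'],c['cy']]
def crop(src,u0,v0,w,h,k,out):
    im=cv2.imread(src) if isinstance(src,str) else src
    cv2.imwrite(out,cv2.resize(im[v0:v0+h,u0:u0+w],None,fx=k,fy=k,interpolation=cv2.INTER_CUBIC))
E
python3 - <<'E'
from h import *
crop('pics/top0.png',225,160,160,130,5,'pics/topc.png')
crop('pics/scene0.png',260,140,160,145,4,'pics/scenec.png')
E
```

```text
(no output)
```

View pics/topc.png

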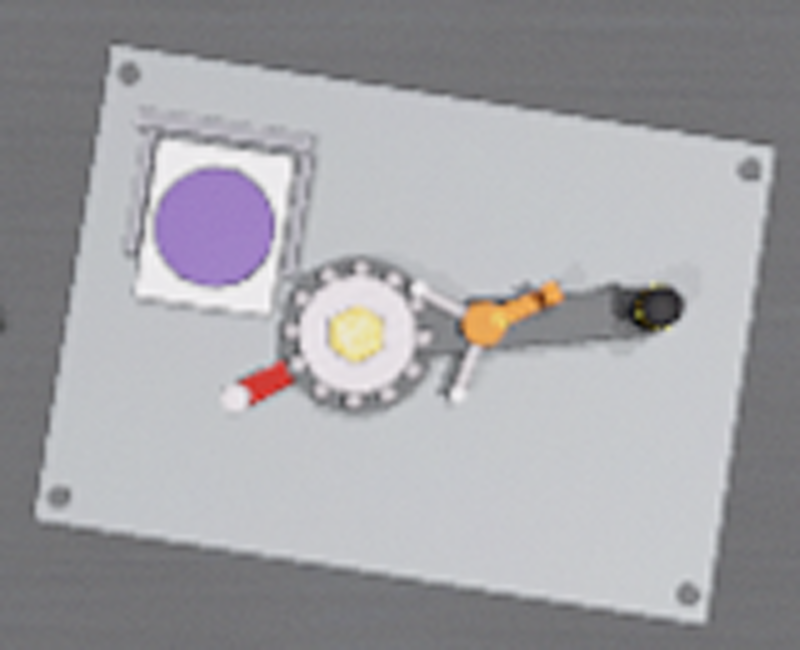

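View pics/scenec.png

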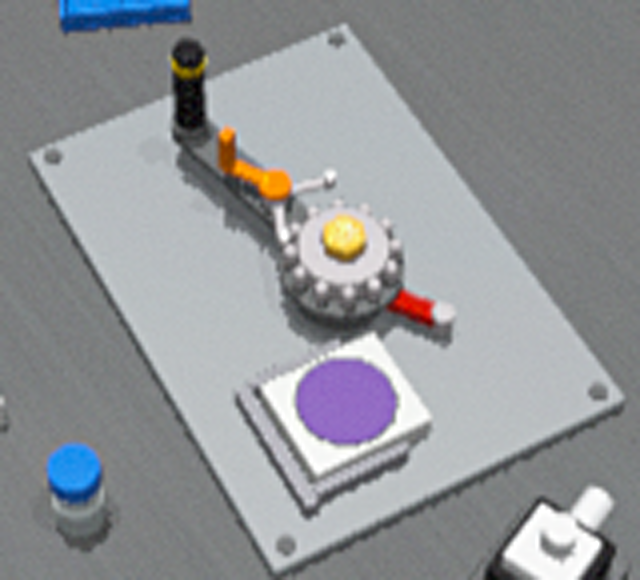

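The top crop gives plate corners at crop pixels (112,44), (774,146), (706,622) and (36,518). The hex is at (356,333), the grip cap at (662,307), the tab at (550,295) and the nose at (236,398).

Run:
```python
from h import *
def T(u,v):return np.array([225+u/5-0.4,160+v/5-0.4])
def S(u,v):return np.array([260+u/4-.4,140+v/4-.4])
N=np.array([[.112,.130],[.112,-.170],[-.102,-.170],[-.102,.130]])
W=[]
def fit(W):
    A=N-N.mean(0);B=W-W.mean(0)
    th=np.arctan2((A[:,0]*B[:,1]-A[:,1]*B[:,0]).sum(),(A*B).sum())
    R=np.array([[np.cos(th),-np.sin(th)],[np.sin(th),np.cos(th)]])
    o=W.mean(0)-R@N.mean(0); print('th',th,np.degrees(th),'o',o,'res',np.round((N@R.T+o-W)*1e3,1).tolist());return o,R
W=np.array([ray('top',T(*p),.012) for p in [(112,44),(774,146),(706,622),(36,518)]]);o,R=fit(W)
W2=np.array([ray('scene',S(*p),.012) for p in [(275,575),(30,153),(345,24),(624,405)]]);o2,R2=fit(W2)
for nm,p,ps,z in [('grip',(664,306),(188,47),.109),('tab',(551,294),(228,130),.085),('nose',(236,397),(445,312),.033),('pivot',(484,323),(274,184),.055),('hex',(356,333),(345,232),.06)]:
    a=ray('top',T(*p),z);b=ray('scene',S(*ps),z)
    for w,oo,RR in((a,o,R),(b,o2,R2)):
        n=RR.T@(w-oo);print(nm,w.round(4),'nest',(n*1e3).round(1),'r',np.linalg.norm(n)*1e3,'ang from -y cw',np.arctan2(-n[0],-n[1]), 'ang',np.degrees(np.arctan2(n[1],n[0])))
```

```text
th -0.1403369487313425 -8.040714872049739 o [0.57090714 0.09259632] res [[0.6, 0.4], [0.8, -1.1], [-0.7, -0.5], [-0.7, 1.2]]
th -0.147921910848965 -8.475301189156118 o [0.56953643 0.09247937] res [[1.4, -0.8], [1.6, -0.4], [-0.9, 1.3], [-2.0, -0.1]]
grip [ 0.582  -0.0322] nest [  28.5 -122. ] r 125.27289445878881 ang from -y cw -0.229311258326046 ang -76.86143270308341
grip [ 0.5793 -0.0344] nest [  28.3 -124.1] r 127.24991532209413 ang from -y cw -0.22459512196503442 ang -77.13164741217756
tab [0.5873 0.0121] nest [ 27.5 -77.4] r 82.14651654100804 ang from -y cw -0.3409373154547212 ang -70.46573074592409
tab [0.5842 0.0089] nest [ 26.8 -80.5] r 84.84707721339616 ang from -y cw -0.3217822289509223 ang -71.56323635879978
nose [0.5431 0.1455] nest [-35.   48.5] r 59.77842768425712 ang from -y cw 2.5170819958602055 ang 125.78182494884447
nose [0.5392 0.1443] nest [-37.6  46.8] r 60.031762503493376 ang from -y cw 2.4639336143074613 ang 128.82700289976768
pivot [0.5758 0.0389] nest [ 12.3 -52.5] r 53.890968391068334 ang from -y cw -0.23121974489172176 ang -76.75208447761277
pivot [0.5721 0.0349] nest [ 11.1 -56.5] r 57.60889972824814 ang from -y cw -0.1932487477028315 ang -78.92766236043929
hex [0.5708 0.0931] nest [-0.2  0.5] r 0.4953413766976187 ang from -y cw 2.782787046106612 ang 110.5580469744139
hex [0.5629 0.0857] nest [-5.5 -7.7] r 9.49881089634834 ang from -y cw 0.6230690268887694 ang -125.6992255860497
```

```bash
cat >> h.py <<'E'
from scipy.spatial.transform import Rotation as Ro
O=np.array([.5705,.0926]);TH=-0.143
def n2w(p): c,s=np.cos(TH),np.sin(TH);return O+np.array([[c,-s],[s,c]])@np.array(p)
def polar(h,r,lat=0): # handle angle h, radius r, lat = offset toward cw
    return n2w(r*np.array([-np.sin(h),-np.cos(h)])+lat*np.array([-np.cos(h),np.sin(h)]))
def yawy(h): # desired world angle of tool y at handle angle h (points ccw side)
    return np.degrees(TH-h)
def rows(tgt,yaw,n,op,s=None):
    s=s or get_state()
    q=s['orientation'];R=Ro.from_quat(np.r_[q[1:],q[0]])
    p=s['tcp_pos'];y=R.as_matrix()[:,1];cur=np.degrees(np.arctan2(y[1],y[0]))
    dy=(yaw-cur+180)%360-180
    # target: exactly down
    a=np.radians(yaw);T=np.array([[np.sin(a),np.cos(a),0],[-np.cos(a),np.sin(a),0],[0,0,-1]]).T
    T=np.array([[ -np.sin(a),np.cos(a),0],[np.cos(a),np.sin(a),0],[0,0,-1]]).T
    # columns: x,y,z ; ensure right-handed
    X=np.cross([np.cos(a),np.sin(a),0],[0,0,-1]);T=np.c_[X,[np.cos(a),np.sin(a),0],[0,0,-1]]
    D=(R.inv()*Ro.from_matrix(T)).as_rotvec(degrees=True)/n
    d=(np.array(list(tgt))-p)/n*100
    out=[]
    for i in range(n):
        t=R.inv().apply(d);out.append(f"{op} "+" ".join(f"{v:.2f}" for v in t)+" "+" ".join(f"{v:.1f}" for v in D));R=R*Ro.from_rotvec(D,degrees=True)
    print('pos',p.round(4),'yaw',cur.round(2),'F',s['wrist_force'].round(2),'clock',s['clock']);print("; ".join(out))
E
python3 - <<'E'
from h import *
h=-.227
rows([*(polar(h,84,0)*0+ np.array([.586,.0105])+np.array([.04,.0034])),.20],yawy(h),12,0)
E
```

```text
pos [0.2157 0.5326 0.2496] yaw 67.95 F [-0.06  0.5  -0.36] clock 0.15
0 -4.79 -2.72 0.42 -0.0 0.0 5.3; 0 -5.02 -2.27 0.42 -0.0 0.0 5.3; 0 -5.21 -1.80 0.42 -0.0 0.0 5.3; 0 -5.35 -1.32 0.41 -0.0 0.0 5.3; 0 -5.45 -0.82 0.41 -0.0 0.0 5.3; 0 -5.50 -0.32 0.41 -0.0 0.0 5.3; 0 -5.51 0.19 0.41 -0.0 0.0 5.3; 0 -5.47 0.69 0.41 -0.0 0.0 5.3; 0 -5.38 1.19 0.41 -0.0 0.0 5.3; 0 -5.25 1.68 0.41 -0.0 0.0 5.3; 0 -5.07 2.15 0.41 -0.0 0.0 5.3; 0 -4.85 2.61 0.41 -0.0 0.0 5.3
```

play_rows --series "0 -4.8 -2.7 0.4 0 0 5.3; 0 -5.0 -2.3 0.4 0 0 5.3; 0 -5.2 -1.8 0.4 0 0 5.3; 0 -5.35 -1.3 0.4 0 0 5.3; 0 -5.45 -0.8 0.4 0 0 5.3; 0 -5.5 -0.3 0.4 0 0 5.3; 0 -5.5 0.2 0.4 0 0 5.3; 0 -5.5 0.7 0.4 0 0 5.3; 0 -5.4 1.2 0.4 0 0 5.3; 0 -5.25 1.7 0.4 0 0 5.3; 0 -5.1 2.15 0.4 0 0 5.3; 0 -4.85 2.6 0.4 0 0 5.3" --newtons 50

```text
clock: 1.65
tcp_pos: [0.6257, 0.0113, 0.2018]
orientation: [-0.0, 0.681, 0.732, -0.0]
wrist_force: [0.5, -0.3, -0.3]
finger_gap: 0.0001
```

Run:
```python
from h import *
import json
s=get_state();c=cams.get_calibration('wrist')
im=cams.read_camera('wrist')[:,:,::-1];cv2.imwrite('pics/w1.png',im)
json.dump({k:(v.tolist() if hasattr(v,'tolist') else v) for k,v in c.items()},open('w1.json','w'))
print({k:np.round(s[k],4) for k in('clock','tcp_pos','orientation','wrist_force','finger_gap')})
```

```text
{'clock': np.float64(1.65), 'tcp_pos': array([0.6257, 0.0113, 0.2018]), 'orientation': array([-2.000e-04,  6.809e-01,  7.324e-01, -0.000e+00]), 'wrist_force': array([ 0.5246, -0.3142, -0.2607]), 'finger_gap': np.float64(0.0001)}
```

View pics/w1.png

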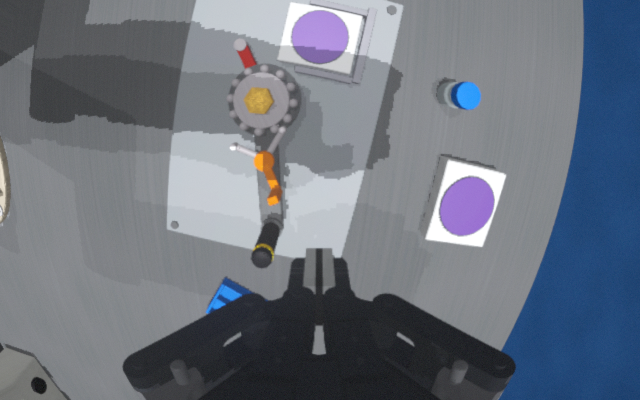

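The wrist view shows the grip top near (262,257), the tab near (274,197), the pivot (264,161) and the closed fingertips near (320,255). I'll enlarge it to measure.

Run:
```python
from h import *
crop('pics/w1.png',215,20,130,260,3,'pics/w1c.png')
```

```text
(no output)
```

View pics/w1c.png

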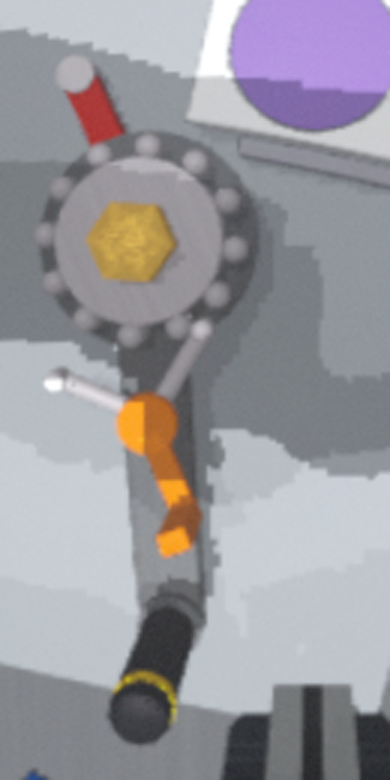

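Run:
```python
from h import *
import json
c={k:np.array(v) for k,v in json.load(open('w1.json')).items()}
Rn=np.array([[np.cos(TH),-np.sin(TH)],[np.sin(TH),np.cos(TH)]])
for n,p,z in[('tab',(173,541),.085),('grip',(138,712),.109),('nose',(75,73),.033),('hex',(131,241),.06),('tip',(312,686),.183)]:
    w=ray('wrist',(215+p[0]/3-.33,20+p[1]/3-.33),z,c);m=Rn.T@(w-O)*1e3
    print(n,w.round(4),m.round(1),np.linalg.norm(m).round(1),np.arctan2(-m[0],-m[1]).round(3),np.degrees(np.arctan2(m[1],m[0])).round(1))
for h in(-.25,-.227):
  pv=np.array([-np.sin(h),-np.cos(h)])*54
  print(h,polar(h,.125),'tab',polar(h,.0819,-.0111),polar(h,.0819,.0111))
print(Ro.from_matrix(cv2.Rodrigues(c['rvec'])[0]).as_matrix().round(2), (-cv2.Rodrigues(c['rvec'])[0].T@c['tvec']).round(3))
```

```text
tab [0.5874 0.0096] [ 28.6 -79.8] 84.8 -0.344 -70.3
grip [ 0.5818 -0.0315] [  28.9 -121.2] 124.6 -0.234 -76.6
nose [0.5418 0.1434] [-35.6  46.2] 58.3 2.485 127.6
hex [0.5685 0.0899] [-1.6 -2.9] 3.4 0.511 -119.3
tip [0.6252 0.0196] [ 64.6 -64.5] 91.2 -0.786 -45.0
-0.25 [ 0.58384949 -0.03168512] tab [0.59028311 0.01235382] [0.56821007 0.00998295]
-0.227 [ 0.58098766 -0.03195926] tab [0.58843237 0.01192008] [0.56631065 0.01005747]
[[ 1.    0.07 -0.  ]
 [ 0.07 -0.94  0.33]
 [ 0.02 -0.33 -0.95]] [0.62  0.095 0.325]
```

play_rows --series "0 0 0 3 0 0 0; 0 0 0 3 0 0 0; 0 0 0 3 0 0 0; 0 0 0 3 0 0 0; 0 0 -0.8 0 0 0 0; 0 0 0 0 0 0 0"

```text
clock: 2.45
tcp_pos: [0.6164, 0.0124, 0.0831]
orientation: [-0.0, 0.68, 0.734, -0.0]
wrist_force: [1.1, 0.6, 0.1]
finger_gap: 0.0001
```

Run:
```python
from h import *
cv2.imwrite('pics/w2.png',cams.read_camera('wrist')[:,:,::-1])
s=get_state();print(s['tcp_pos'],s['wrist_force'])
```

```text
[0.61736792 0.01225771 0.08376243] [ 0.35429908 -0.81292453  0.30829556]
```

View pics/w2.png

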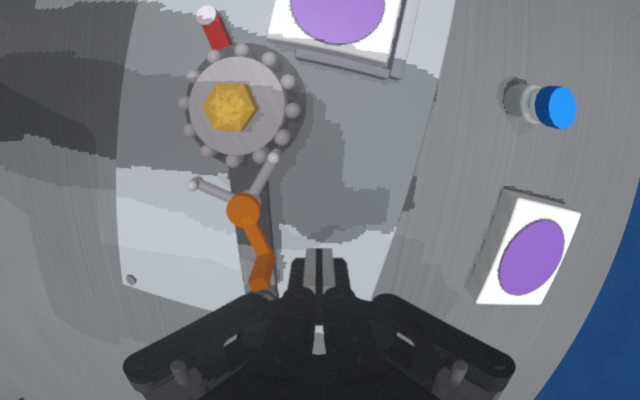

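The closed fingers are just right of the tab at (262,275), with clearance. Next I push in small steps.

play_rows --series "0 0 -0.3 0 0 0 0; 0 0 -0.3 0 0 0 0; 0 0 -0.3 0 0 0 0; 0 0 -0.3 0 0 0 0; 0 0 -0.3 0 0 0 0; 0 0 -0.3 0 0 0 0; 0 0 -0.3 0 0 0 0; 0 0 0 0 0 0 0"

```text
clock: 3.5
tcp_pos: [0.5955, 0.0108, 0.0822]
orientation: [-0.0, 0.68, 0.733, -0.0]
wrist_force: [1.1, -0.4, 1.7]
finger_gap: -0.0002
```

Run:
```python
from h import *
cv2.imwrite('pics/w3.png',cams.read_camera('wrist')[:,:,::-1])
s=get_state();print(s['tcp_pos'],s['wrist_force'])
```

```text
[0.59548503 0.010869   0.08216412] [0.60879727 0.43327758 1.27452219]
```

View pics/w3.png

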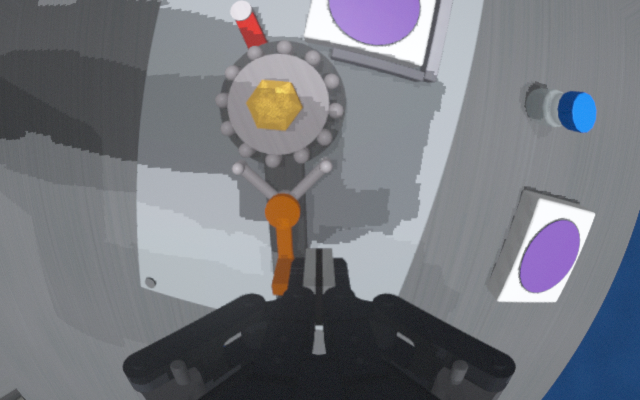

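The lever has swung to about mid-position, with its tab at (280,280), and the handle hasn't moved. I'll continue.

play_rows --series "0 0 -0.2 0 0 0 0; 0 0 -0.2 0 0 0 0; 0 0 -0.2 0 0 0 0; 0 0 -0.2 0 0 0 0; 0 0 -0.1 0 0 0 0; 0 0 0 0 0 0 0"

```text
clock: 4.3
tcp_pos: [0.5869, 0.0101, 0.0822]
orientation: [-0.0, 0.68, 0.733, 0.0]
wrist_force: [1.6, -0.5, -1.1]
finger_gap: 0.0001
```

Run:
```python
from h import *
im=cams.read_camera('wrist')[:,:,::-1];crop(im,190,0,240,310,2.5 and 2,'pics/w4.png')
s=get_state();print(s['tcp_pos'],s['wrist_force'])
```

```text
[0.58687671 0.01010174 0.08225655] [ 1.53786274 -0.69302317 -0.72850908]
```

View pics/w4.png

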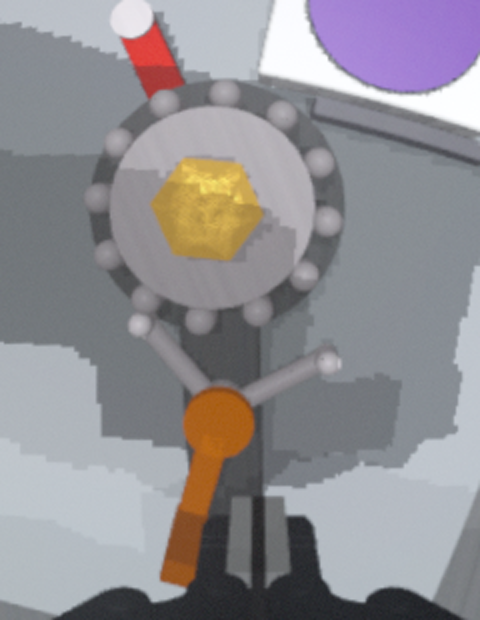

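The lever is now on the clockwise side, but maybe not fully at its stop yet.

play_rows --series "0 0 -0.1 0 0 0 0; 0 0 -0.1 0 0 0 0; 0 0 -0.1 0 0 0 0; 0 0 0 0 0 0 0"

```text
clock: 4.85
tcp_pos: [0.5841, 0.01, 0.0823]
orientation: [-0.0, 0.68, 0.734, 0.0]
wrist_force: [3.4, 1.2, -1.6]
finger_gap: 0.0
```

Run:
```python
from h import *
im=cams.read_camera('wrist')[:,:,::-1];crop(im,190,0,240,310,2,'pics/w5.png')
for i in range(1):
  s=get_state();print(s['tcp_pos'],s['wrist_force'])
```

```text
[0.58406791 0.00999993 0.0822975 ] [ 2.98468022  1.04709664 -1.80668187]
```

View pics/w5.png

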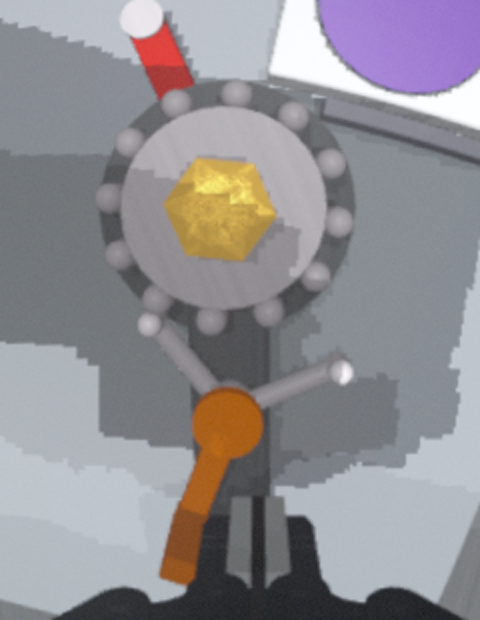

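play_rows --series "0 0 -0.1 0 0 0 0; 0 0 -0.05 0 0 0 0; 0 0 0 0 0 0 0"

```text
clock: 5.28
tcp_pos: [0.5824, 0.0098, 0.0823]
orientation: [-0.0, 0.68, 0.733, 0.0]
wrist_force: [2.1, 2.4, -0.9]
finger_gap: -0.0
```

Run:
```python
from h import *
im=cams.read_camera('wrist')[:,:,::-1];crop(im,190,0,240,310,2,'pics/w6.png')
s=get_state();print(s['tcp_pos'],s['wrist_force'])
```

```text
[0.58246705 0.0096859  0.0823239 ] [ 2.63674459  1.78844576 -1.62312104]
```

View pics/w6.png

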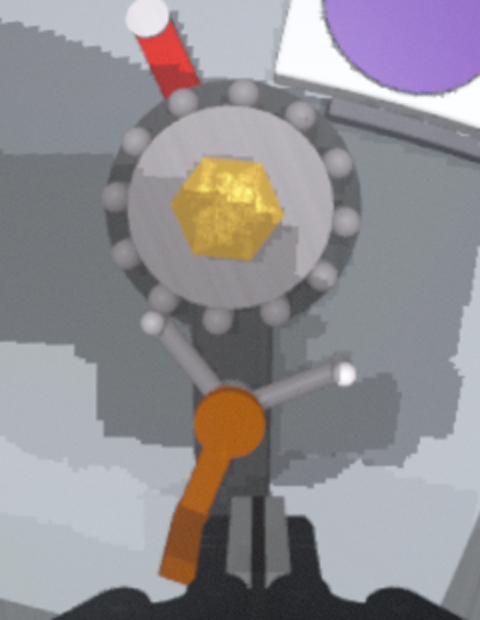

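The hub shifted about 8 px but the pivot only 2 px, so the handle itself has started turning. That means the lever is at its tighten stop. I'll retreat, rise and open the gripper.

play_rows --series "0 0 1.5 0 0 0 0; 0 0 2 0 0 0 0; 0 0 0 -4 0 0 0; 35 0 0 -5 0 0 0; 35 0 -2 -2 0 0 0; 35 0 0 0 0 0 0"

```text
clock: 6.08
tcp_pos: [0.5971, 0.0103, 0.1942]
orientation: [0.001, 0.68, 0.733, 0.0]
wrist_force: [-0.4, -0.4, -0.4]
finger_gap: 0.0298
```

Run:
```python
from h import *
import json
s=get_state();c=cams.get_calibration('wrist')
im=cams.read_camera('wrist')[:,:,::-1];cv2.imwrite('pics/w7.png',im)
json.dump({k:(v.tolist() if hasattr(v,'tolist') else v) for k,v in c.items()},open('w7.json','w'))
print(s['tcp_pos'],s['wrist_force'],s['finger_gap'])
crop('pics/w7.png',180,20,180,260,3 if 0 else 2,'pics/w7c.png')
t=cams.read_camera('top')[:,:,::-1];crop(t,225,160,160,130,5,'pics/topc2.png')
```

```text
[0.59707969 0.01025455 0.19423878] [-0.39089621 -0.36432456 -0.42754605] 0.02979654644832399
```

View pics/w7c.png

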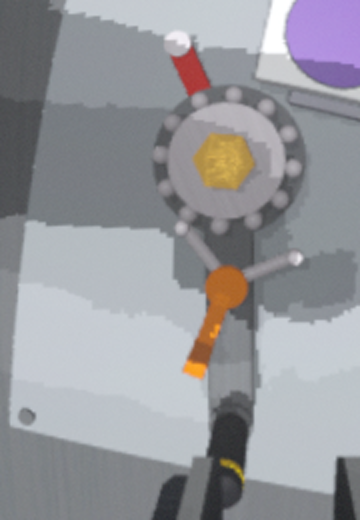

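View pics/topc2.png

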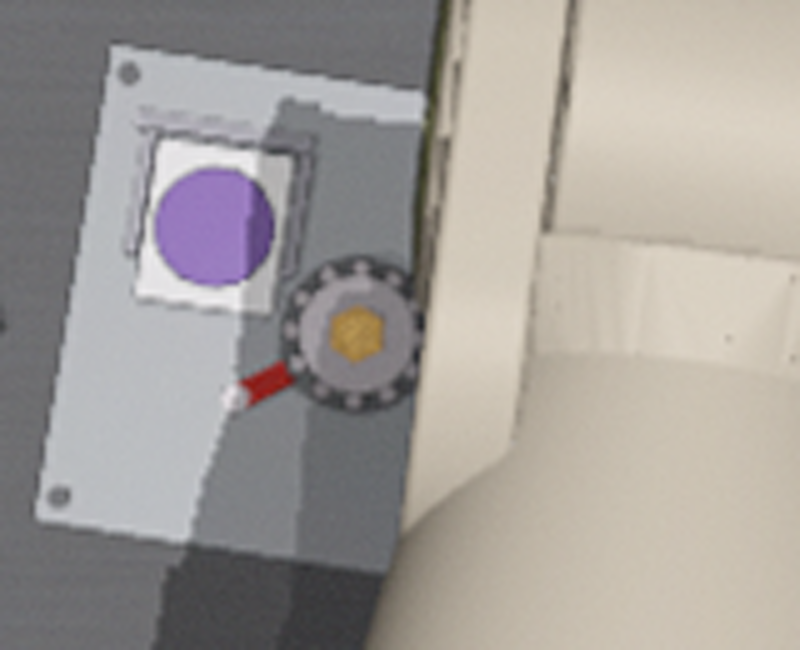

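The lever is on the tighten side, with its tab at (195,368) in the wrist crop. The grip cap at about (229,490) is partly behind a finger. The top camera is mostly blocked by the arm.

Run:
```python
from h import *
import json
c={k:np.array(v) for k,v in json.load(open('w7.json')).items()}
Rn=np.array([[np.cos(TH),-np.sin(TH)],[np.sin(TH),np.cos(TH)]])
for n,p,z in[('tab',(195,370),.085),('grip',(229,488),.109),('nose',(178,42),.033)]:
    w=ray('wrist',(180+p[0]/2-.25,20+p[1]/2-.25),z,c);m=Rn.T@(w-O)*1e3
    print(n,w.round(4),m.round(1),np.linalg.norm(m).round(1),np.arctan2(-m[0],-m[1]).round(3),np.degrees(np.arctan2(m[1],m[0])).round(1))
h=-.215
print(polar(h,.125))
rows([*polar(h,.125),.14],yawy(h),4,35)
```

```text
tab [0.5642 0.0073] [  5.9 -85.4] 85.6 -0.069 -86.1
grip [ 0.5813 -0.0319] [  28.5 -121.7] 125.0 -0.23 -76.8
nose [0.5422 0.1439] [-35.3  46.7] 58.5 2.495 127.1
[ 0.57949223 -0.03207614]
pos [0.597  0.0105 0.1916] yaw 4.33 F [ 0.7   0.49 -0.62] clock 6.175
35 -1.03 -0.52 1.29 -0.0 0.0 0.1; 35 -1.03 -0.52 1.29 -0.0 0.0 0.1; 35 -1.03 -0.51 1.29 -0.0 0.0 0.1; 35 -1.03 -0.51 1.29 -0.0 0.0 0.1
```

play_rows --series "35 -1.03 -0.48 0.8 0 0 0; 35 -1.03 -0.48 1.0 0 0 0; 35 -1.03 -0.48 1.2 0 0 0; 35 -1.03 -0.48 1.2 0 0 0; 35 0 0 0 0 0 0"

```text
clock: 6.8
tcp_pos: [0.5802, -0.0326, 0.1486]
orientation: [-0.001, 0.68, 0.733, -0.001]
wrist_force: [-0.6, -0.1, 0.6]
finger_gap: 0.0299
```

Run:
```python
from h import *
s=get_state();print(s['tcp_pos'],s['wrist_force'],s['finger_gap'])
im=cams.read_camera('wrist')[:,:,::-1];crop(im,180,80,280,260,2,'pics/w8.png')
im=cams.read_camera('scene')[:,:,::-1];crop(im,240,100,160,150,4,'pics/s8.png')
```

```text
[ 0.58018204 -0.03262499  0.14864812] [-0.62358532 -0.1257725   0.55348234] 0.02988542203704954
```

View pics/w8.png

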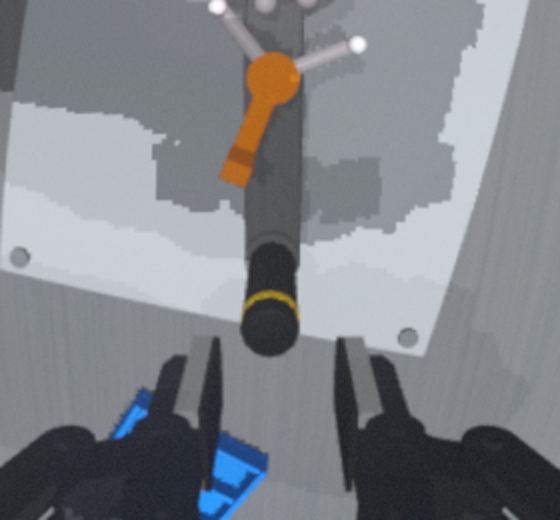

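View pics/s8.png

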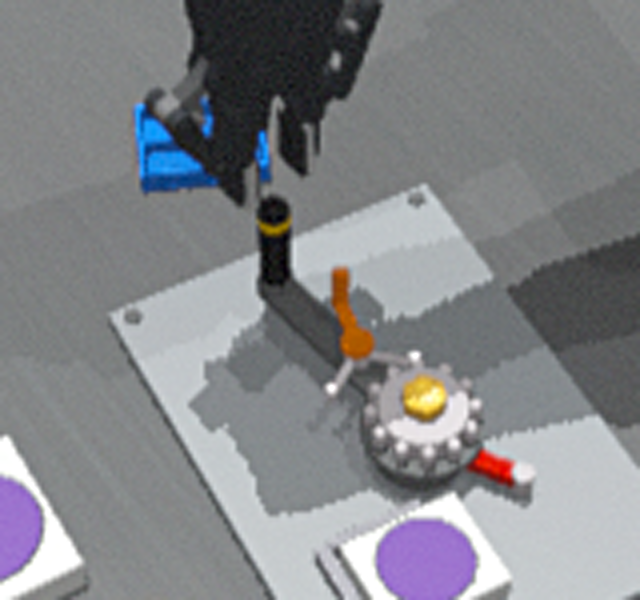

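The grip cap at (270,325) lies between the open fingers (inner faces at 218 and 336). I'll lower straight down over it.

play_rows --series "35 0 0 1.5 0 0 0; 35 0 0 1.5 0 0 0; 35 0 0 1.5 0 0 0; 35 0 0 1.4 0 0 0; 35 0 0 0 0 0 0"

```text
clock: 7.52
tcp_pos: [0.5803, -0.0314, 0.0895]
orientation: [-0.001, 0.68, 0.734, -0.001]
wrist_force: [-0.9, 0.4, -0.9]
finger_gap: 0.03
```

Run:
```python
from h import *
s=get_state();print(s['tcp_pos'],s['wrist_force'],s['finger_gap'])
im=cams.read_camera('wrist')[:,:,::-1];crop(im,180,80,280,260,2,'pics/w9.png')
```

```text
[ 0.58030218 -0.03143378  0.0894864 ] [-0.85116366  0.37278915 -0.86571473] 0.03002792438767605
```

View pics/w9.png

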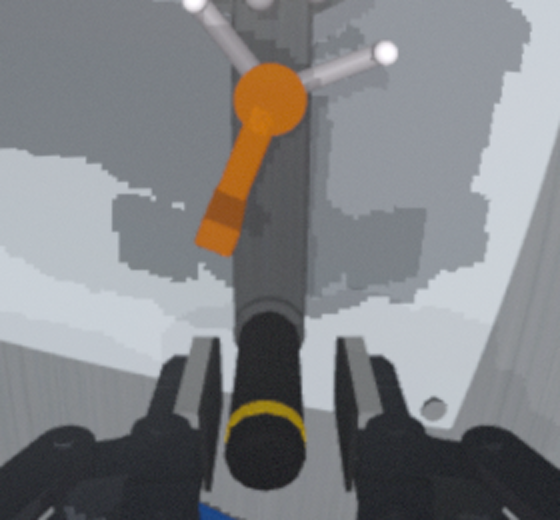

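Straddled, with the grip between the pads and no contact force. Next is the back stroke (counter-clockwise) along the arc.

play_rows --series "35 0.013 0.567 0 0 0 -2.6; 35 0.013 0.567 0 0 0 -2.6; 35 0.013 0.567 0 0 0 -2.6; 35 0.013 0.567 0 0 0 -2.6; 35 0.013 0.567 0 0 0 -2.6; 35 0.013 0.567 0 0 0 -2.6"

```text
clock: 8.32
tcp_pos: [0.6143, -0.0243, 0.0916]
orientation: [-0.001, 0.573, 0.819, -0.0]
wrist_force: [-1.5, 0.8, 0.4]
finger_gap: 0.03
```

```bash
cat >> h.py <<'E'
def st():
    s=get_state();p=s['tcp_pos'][:2]-O;c_,s_=np.cos(TH),np.sin(TH)
    m=np.array([[c_,s_],[-s_,c_]])@p;h=np.arctan2(-m[0],-m[1]);r=np.linalg.norm(m)
    cw=np.array([-np.cos(h),np.sin(h)]);cw=np.array([[c_,-s_],[s_,c_]])@cw;F=s['wrist_force']
    q=s['orientation'];y=Ro.from_quat(np.r_[q[1:],q[0]]).as_matrix()[:,1]
    yaw=np.degrees(np.arctan2(y[1],y[0]))
    print('t %.2f tcp h %.4f r %.1f z %.4f yawerr %.2f F %s Fcw %.2f gap %.4f'%(s['clock'],h,r*1e3,s['tcp_pos'][2],yaw-yawy(h),F.round(2),F[:2]@cw,s['finger_gap']))
E
python3 - <<'E'
from h import *
st()
im=cams.read_camera('wrist')[:,:,::-1];crop(im,180,0,280,340,1.7,'pics/w10.png')
E
```

```text
t 8.32 tcp h -0.5013 r 124.9 z 0.0916 yawerr -0.49 F [-1.51  0.81  0.38] Fcw 1.13 gap 0.0300
```

View pics/w10.png

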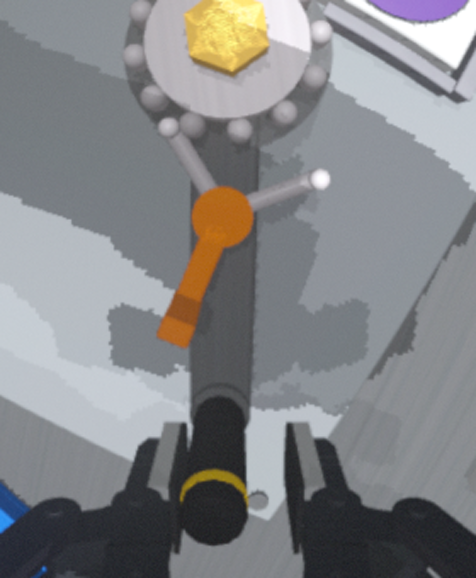

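The left finger carries the grip, the handle follows, and the lever is still on the tighten side.

play_rows --series "35 0.013 0.567 0.05 0 0 -2.6; 35 0.013 0.567 0.05 0 0 -2.6; 35 0.013 0.567 0.05 0 0 -2.6; 35 0.013 0.567 0.05 0 0 -2.6; 35 0.013 0.567 0 0 0 -2.6; 35 0.013 0.567 0 0 0 -2.6; 35 0 0 0 0 0 0"

```text
clock: 9.25
tcp_pos: [0.6452, -0.0088, 0.0898]
orientation: [0.001, 0.458, 0.889, 0.0]
wrist_force: [-0.2, -0.2, -0.2]
finger_gap: 0.0298
```

Run:
```python
from h import *
st()
```

```text
t 9.25 tcp h -0.7781 r 125.9 z 0.0898 yawerr -0.88 F [-0.23 -0.24 -0.23] Fcw 0.32 gap 0.0298
```

play_rows --series "35 0.013 -0.567 0 0 0 2.6; 35 0.013 -0.567 0 0 0 2.6; 35 0.013 -0.567 0 0 0 2.6; 35 0.013 -0.567 0 0 0 2.6; 35 0.013 -0.567 0 0 0 2.6; 35 0.013 -0.567 0 0 0 2.6; 35 0.013 -0.567 0 0 0 2.6; 35 0.013 -0.567 0 0 0 2.6"

```text
clock: 10.25
tcp_pos: [0.6049, -0.0286, 0.09]
orientation: [0.001, 0.612, 0.791, 0.001]
wrist_force: [1.6, -0.7, -1.3]
finger_gap: 0.0301
```

Run:
```python
from h import *
st()
im=cams.read_camera('wrist')[:,:,::-1];crop(im,180,0,280,340,1.7,'pics/w11.png')
```

```text
t 10.25 tcp h -0.4194 r 126.0 z 0.0900 yawerr -1.27 F [ 1.56 -0.66 -1.34] Fcw -1.32 gap 0.0301
```

View pics/w11.png

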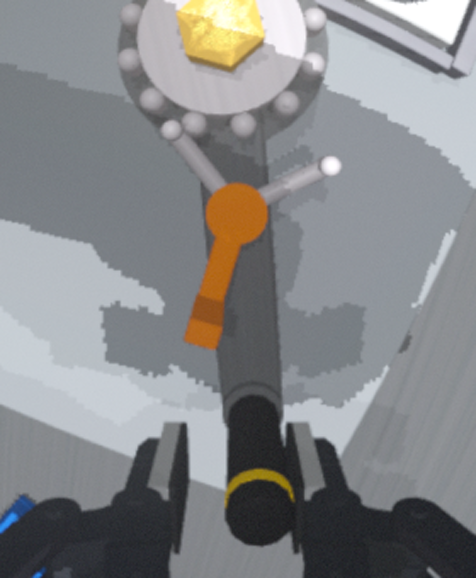

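play_rows --series "35 0.013 -0.567 0 0 0 2.5; 35 0.013 -0.567 0 0 0 2.5; 35 0.013 -0.567 0 0 0 2.5; 35 0.013 -0.567 0 0 0 2.5"

```text
clock: 10.8
tcp_pos: [0.5826, -0.0324, 0.09]
orientation: [0.001, 0.678, 0.735, 0.001]
wrist_force: [1.9, -1.7, -0.8]
finger_gap: 0.0297
```

Run:
```python
from h import *
st()
im=cams.read_camera('wrist')[:,:,::-1];crop(im,180,0,280,340,1.7,'pics/w12.png')
im=cams.read_camera('scene')[:,:,::-1];cv2.imwrite('pics/s12f.png',im);crop(im,240,130,200,150,4,'pics/s12.png')
```

```text
t 10.80 tcp h -0.2395 r 125.6 z 0.0900 yawerr -0.90 F [ 1.93 -1.69 -0.8 ] Fcw -1.75 gap 0.0297
```

View pics/w12.png

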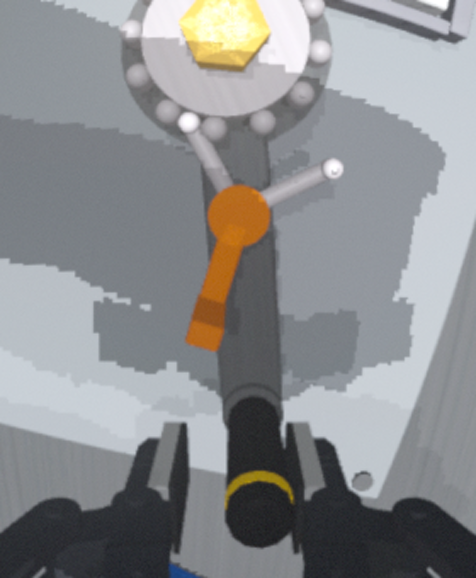

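View pics/s12.png

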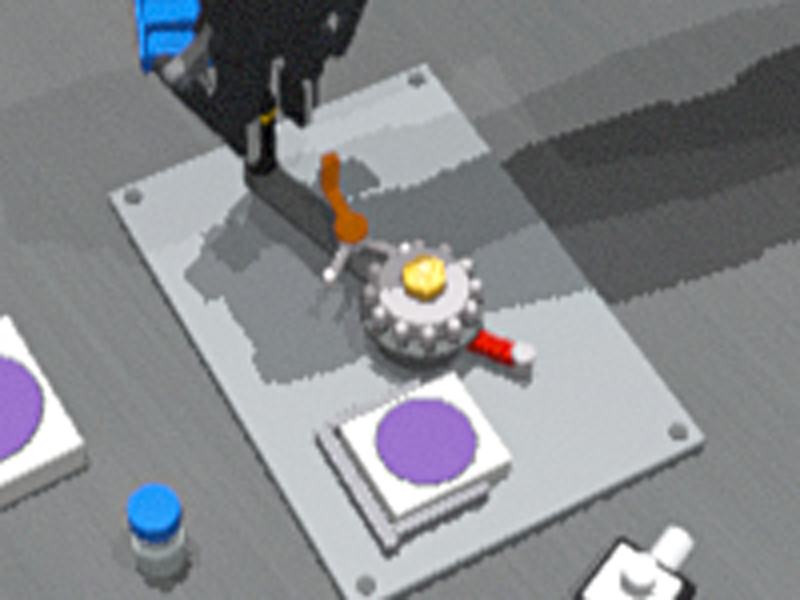

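The finger hasn't moved yet, since this is still lost motion. The pawl tip at (188,122) is near a pin.

play_rows --series "35 0.013 -0.567 0 0 0 2.5; 35 0.013 -0.567 0 0 0 2.5; 35 0.013 -0.567 0 0 0 2.5; 35 0.013 -0.567 0 0 0 2.5"

```text
clock: 11.4
tcp_pos: [0.562, -0.0323, 0.09]
orientation: [0.002, 0.739, 0.674, 0.002]
wrist_force: [7.8, -2.2, -4.7]
finger_gap: 0.0301
```

Run:
```python
from h import *
st()
im=cams.read_camera('scene')[:,:,::-1];crop(im,240,130,200,150,4,'pics/s13.png')
```

```text
t 11.40 tcp h -0.0752 r 125.2 z 0.0900 yawerr -1.41 F [ 7.84 -2.16 -4.72] Fcw -7.97 gap 0.0301
```

View pics/s13.png

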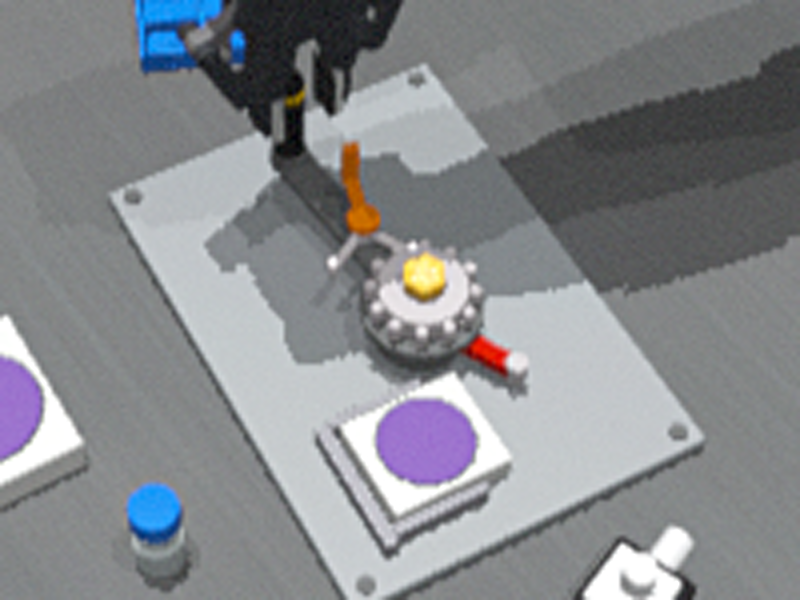

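The pawl is engaged: the push is about 8 N and the nose is moving, now at crop (516,362).

```bash
cat >> h.py <<'E'
def nose(u,v,u0=240,v0=130,k=4,z=.033):
    w=ray('scene',(u0+u/k-.4,v0+v/k-.4),z)
    TH2=-.148;o=np.array([.5695,.0925])
    c_,s_=np.cos(TH2),np.sin(TH2);m=np.array([[c_,s_],[-s_,c_]])@(w-o)
    a=np.degrees(np.arctan2(m[1],m[0]));print('nose nest',(m*1e3).round(1),'r',np.linalg.norm(m)*1e3,'fast',np.radians(140-a))
E
python3 - <<'E'
from h import *
nose(523,352);nose(516,362)
E
```

```text
nose nest [-36.7  46.3] r 59.015872927904766 fast 0.20252359457267566
nose nest [-30.1  49.9] r 58.288440272024516 fast 0.33085445286798726
```

play_rows --series "35 0.013 -0.5 0 0 0 2.4; 35 0.013 -0.5 0 0 0 2.4; 35 0.013 -0.5 0 0 0 2.4; 35 0.013 -0.5 0 0 0 2.4"

```text
clock: 11.95
tcp_pos: [0.5423, -0.0294, 0.09]
orientation: [0.003, 0.793, 0.609, 0.002]
wrist_force: [7.8, -4.1, -4.8]
finger_gap: 0.03
```

Run:
```python
from h import *
st()
im=cams.read_camera('scene')[:,:,::-1];crop(im,240,130,200,150,4,'pics/s14.png')
```

```text
t 11.95 tcp h 0.0839 r 125.2 z 0.0900 yawerr -1.92 F [ 7.79 -4.14 -4.79] Fcw -8.52 gap 0.0300
```

View pics/s14.png

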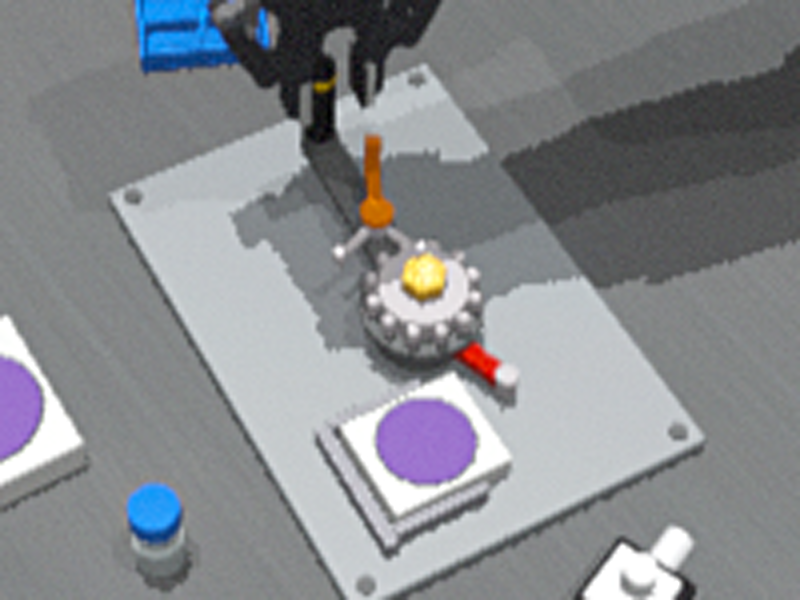

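The fastener is at about 0.49, and the push is a steady ~8.5 N.

play_rows --series "35 0.013 -0.5 0 0 0 2.5; 35 0.013 -0.5 0 0 0 2.5; 35 0.013 -0.5 0 0 0 2.5; 35 0.013 -0.5 0 0 0 2.5"

```text
clock: 12.5
tcp_pos: [0.5233, -0.0232, 0.09]
orientation: [0.003, 0.843, 0.538, 0.001]
wrist_force: [6.3, -6.1, -5.4]
finger_gap: 0.0297
```

Run:
```python
from h import *
st()
im=cams.read_camera('scene')[:,:,::-1];crop(im,240,130,200,150,4,'pics/s15.png')
```

```text
t 12.50 tcp h 0.2439 r 125.0 z 0.0900 yawerr -2.80 F [ 6.26 -6.09 -5.36] Fcw -8.10 gap 0.0297
```

View pics/s15.png

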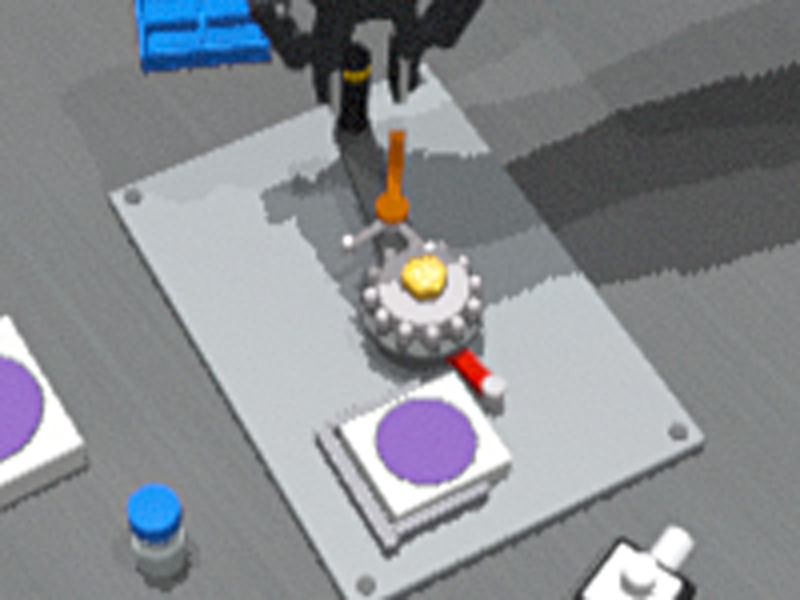

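The nose is close to the carrier and the baseline is 8.0–8.5 N. I'll take finer steps now.

play_rows --series "35 0.013 -0.4 0 0 0 2.2; 35 0.013 -0.4 0 0 0 2.2"

```text
clock: 12.8
tcp_pos: [0.5161, -0.0197, 0.09]
orientation: [0.003, 0.863, 0.505, 0.001]
wrist_force: [5.5, -7.7, -4.8]
finger_gap: 0.0299
```

Run:
```python
from h import *
st()
```

```text
t 12.80 tcp h 0.3080 r 124.8 z 0.0900 yawerr -3.53 F [ 5.52 -7.7  -4.78] Fcw -8.32 gap 0.0299
```

play_rows --series "35 0.01 -0.3 0 0 0 1.6; 35 0.01 -0.3 0 0 0 1.6"

```text
clock: 13.05
tcp_pos: [0.5109, -0.0169, 0.09]
orientation: [0.003, 0.877, 0.48, 0.001]
wrist_force: [5.1, -8.8, -4.5]
finger_gap: 0.0298
```

Run:
```python
from h import *
st()
im=cams.read_camera('scene')[:,:,::-1];crop(im,240,130,200,150,4,'pics/s16.png')
```

```text
t 13.05 tcp h 0.3557 r 124.7 z 0.0900 yawerr -3.99 F [ 5.07 -8.78 -4.5 ] Fcw -8.65 gap 0.0298
```

View pics/s16.png

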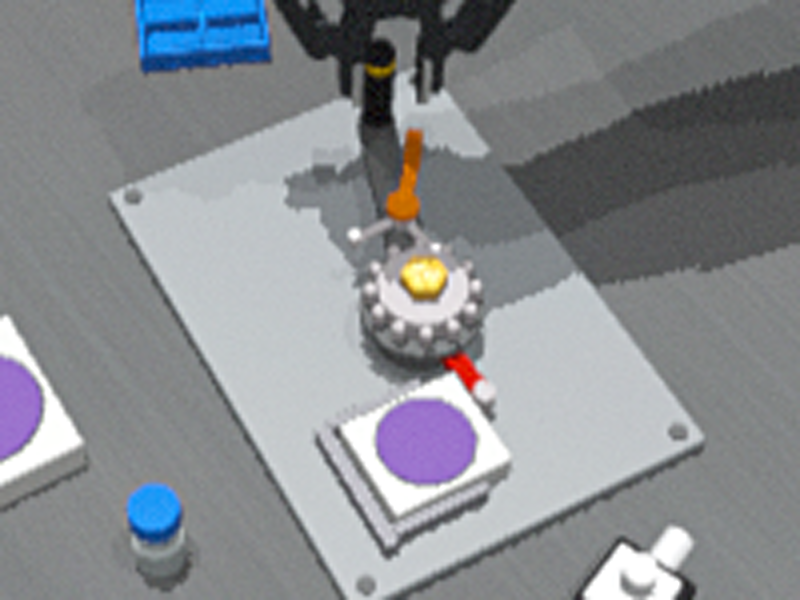

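The fastener is at about 0.77 and the carrier may be about to be touched. Next come small steps of about 2 mm.

```bash
cat >> h.py <<'E'
def st2():
    s=get_state();p=s['tcp_pos'][:2]-O;c_,s_=np.cos(TH),np.sin(TH)
    M=np.array([[c_,-s_],[s_,c_]]);m=M.T@p;h=np.arctan2(-m[0],-m[1]);g=h-.048
    F=s['wrist_force'];f=M.T@F[:2]
    print('t %.2f h %.4f fast~%.3f push %.2f (at tcp angle %.2f) radial out %.2f Fz %.2f gap %.4f'%(s['clock'],h,h+.41,-(f@[-np.cos(g),np.sin(g)]),-(f@[-np.cos(h),np.sin(h)]),f@[-np.sin(g),-np.cos(g)],F[2],s['finger_gap']))
E
python3 -c "
from h import *
st2()"
```

```text
t 13.10 h 0.3590 fast~0.769 push 8.45 (at tcp angle 8.74) radial out 6.36 Fz -2.79 gap 0.0297
```

play_rows --series "35 0.01 -0.2 0 0 0 1.5; 35 0.01 -0.2 0 0 0 1.5"

```text
clock: 13.35
tcp_pos: [0.5077, -0.0147, 0.09]
orientation: [0.004, 0.889, 0.457, 0.001]
wrist_force: [5.9, -10.1, -4.2]
finger_gap: 0.0296
```

```bash
python3 -c "
from h import *
st2()"
```

```text
t 13.35 h 0.3866 fast~0.797 push 9.95 (at tcp angle 10.24) radial out 6.25 Fz -4.23 gap 0.0296
```

play_rows --series "35 0.01 -0.15 0 0 0 1.2; 35 0.01 -0.15 0 0 0 1.2"

```text
clock: 13.6
tcp_pos: [0.5054, -0.0131, 0.09]
orientation: [0.004, 0.899, 0.439, 0.001]
wrist_force: [6.5, -11.4, -4.7]
finger_gap: 0.0302
```

Run:
```python
from h import *
st2()
im=cams.read_camera('scene')[:,:,::-1];crop(im,290,190,100,80,8,'pics/s17.png')
```

```text
t 13.60 h 0.4094 fast~0.819 push 11.21 (at tcp angle 11.53) radial out 6.87 Fz -4.66 gap 0.0302
```

View pics/s17.png

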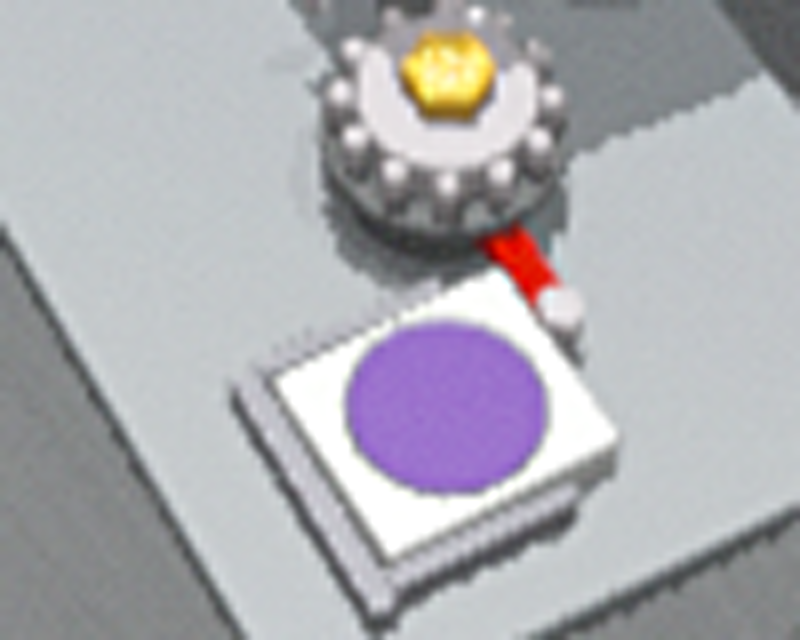

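The nose is against the carrier and the push has risen to about 11.2 N. To check whether the carrier is home, I'll use the wafer centroid, before against now, referenced to the plate.

Run:
```python
from h import *
def cen(im,box):
    u0,v0,w,h=box;c=im[v0:v0+h,u0:u0+w].astype(float)
    b,g,r=c[...,0],c[...,1],c[...,2]
    m=np.clip((b-g)/60,0,1)*(b>90); m[m<.25]=0
    # weights by saturation
    ys,xs=np.mgrid[0:h,0:w];return np.array([(xs*m).sum(),(ys*m).sum()])/m.sum()+[u0,v0],m.sum()
new=cams.read_camera('scene')[:,:,::-1];cv2.imwrite('pics/s18f.png',new)
o=np.array([.5695,.0925]);
for TH2 in(-.148,):
  M=np.array([[np.cos(TH2),-np.sin(TH2)],[np.sin(TH2),np.cos(TH2)]])
  for n,im in(('s0',cv2.imread('pics/scene0.png')),('s12',cv2.imread('pics/s12f.png')),('now',new)):
    p,a=cen(im,(325,222,45,36));w=ray('scene',p,.030);print(n,p.round(2),a.round(0),(M.T@(w-o)*1e3).round(1))
t=cv2.imread('pics/top0.png');p,a=cen(t,(250,188,36,36));w=ray('top',p,.03);M=np.array([[np.cos(TH),-np.sin(TH)],[np.sin(TH),np.cos(TH)]]);print('top0',p,(M.T@(w-O)*1e3).round(1))
t=cams.read_camera('top')[:,:,::-1];cv2.imwrite('pics/top18.png',t);p,a=cen(t,(250,188,36,36));w=ray('top',p,.03);print('top now',p,(M.T@(w-O)*1e3).round(1))
st2()
crop(t,225,160,160,130,5,'pics/topc18.png')
```

```text
s0 [346.02 239.9 ] 421.0 [35.6 68.4]
s12 [346.02 239.9 ] 420.0 [35.6 68.4]
now [345.22 240.52] 424.0 [37.8 68.9]
top0 [267.423603   204.99408418] [36.9 69.9]
top now [267.31975668 203.9525069 ] [39.1 70.5]
t 13.75 h 0.4110 fast~0.821 push 8.99 (at tcp angle 9.34) radial out 7.44 Fz -3.63 gap 0.0297
```

View pics/topc18.png

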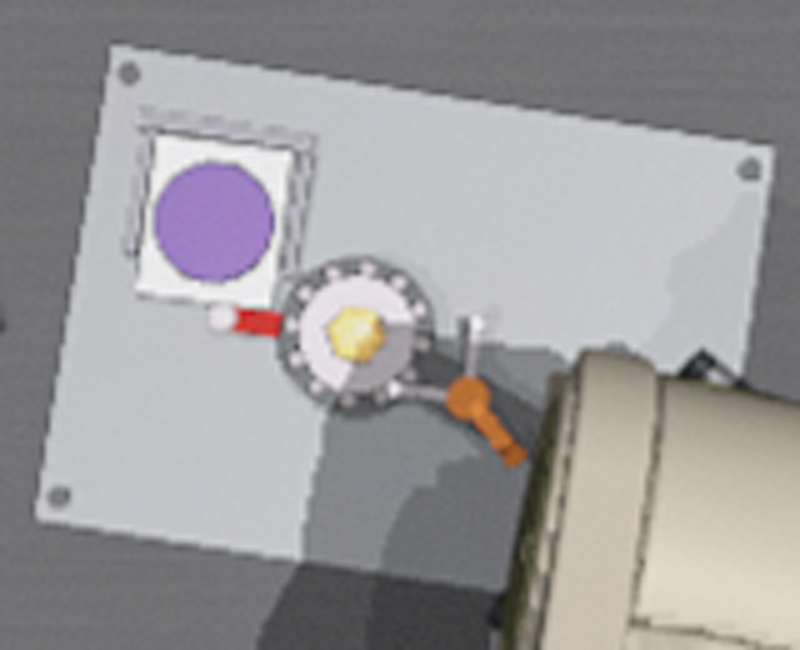

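The carrier has moved about 2.2 mm in both views (estimated x ≈ 39, home is 41), so it isn't home yet. I'll keep going slowly and ease the radial drag with a small outward shift.

play_rows --series "35 -0.03 -0.1 0 0 0 1.2; 35 -0.03 -0.1 0 0 0 1.0"

```text
clock: 14.0
tcp_pos: [0.5037, -0.0117, 0.09]
orientation: [0.003, 0.907, 0.422, 0.001]
wrist_force: [7.2, -7.5, -4.5]
finger_gap: 0.0298
```

```bash
cat >> h.py <<'E'
def cen(im,box):
    u0,v0,w,h=box;c=im[v0:v0+h,u0:u0+w].astype(float)
    b,g,r=c[...,0],c[...,1],c[...,2]
    m=np.clip((b-g)/60,0,1)*(b>90); m[m<.25]=0
    ys,xs=np.mgrid[0:h,0:w];return np.array([(xs*m).sum(),(ys*m).sum()])/m.sum()+[u0,v0]
def car():
    def M(t):return np.array([[np.cos(t),-np.sin(t)],[np.sin(t),np.cos(t)]])
    a=M(-.148).T@(ray('scene',cen(cams.read_camera('scene')[:,:,::-1],(325,222,45,36)),.03)-[.5695,.0925])*1e3
    b=M(TH).T@(ray('top',cen(cams.read_camera('top')[:,:,::-1],(250,188,36,36)),.03)-O)*1e3
    print('carrier moved: scene %.2f top %.2f'%(a[0]-35.6,b[0]-36.9))
E
python3 -c "
from h import *
st2();car();st2()"
```

```text
t 14.00 h 0.4264 fast~0.836 push 9.97 (at tcp angle 10.10) radial out 2.91 Fz -4.48 gap 0.0298
carrier moved: scene 2.89 top 2.84
t 14.10 h 0.4273 fast~0.837 push 9.76 (at tcp angle 9.96) radial out 4.49 Fz -4.54 gap 0.0298
```

play_rows --series "35 -0.01 -0.1 0 0 0 0.8; 35 -0.01 -0.1 0 0 0 0.8"

```text
clock: 14.35
tcp_pos: [0.5024, -0.0106, 0.09]
orientation: [0.003, 0.913, 0.409, 0.002]
wrist_force: [7.3, -8.2, -7.3]
finger_gap: 0.0298
```

```bash
python3 -c "
from h import *
st2();car();st2()"
```

```text
t 14.35 h 0.4401 fast~0.850 push 10.48 (at tcp angle 10.62) radial out 3.27 Fz -7.26 gap 0.0298
carrier moved: scene 2.99 top 2.86
t 14.45 h 0.4411 fast~0.851 push 10.89 (at tcp angle 11.11) radial out 4.88 Fz -5.17 gap 0.0296
```

play_rows --series "35 0 -0.1 0 0 0 0.6; 35 0 -0.1 0 0 0 0.6"

```text
clock: 14.7
tcp_pos: [0.5011, -0.0096, 0.09]
orientation: [0.004, 0.917, 0.399, 0.002]
wrist_force: [7.4, -10.0, -7.2]
finger_gap: 0.0299
```

```bash
python3 -c "
from h import *
st2();car();st2()"
```

```text
t 14.70 h 0.4537 fast~0.864 push 11.49 (at tcp angle 11.70) radial out 4.69 Fz -7.24 gap 0.0299
carrier moved: scene 3.02 top 2.94
t 14.80 h 0.4544 fast~0.864 push 12.13 (at tcp angle 12.34) radial out 4.76 Fz -7.32 gap 0.0300
```

The carrier has stopped at about 3.0 mm of travel, so it's home. The push is up about 3.9 N and the flex is about 1.5 mm. One more millimetre at the grip should do it.

play_rows --series "35 0 -0.1 0 0 0 0.4; 35 0 -0.02 0 0 0 0"

```text
clock: 15.05
tcp_pos: [0.5003, -0.009, 0.09]
orientation: [0.004, 0.918, 0.396, 0.002]
wrist_force: [7.6, -11.4, -7.7]
finger_gap: 0.03
```

```bash
python3 -c "
from h import *
st2();car();st2();car();st2()"
```

```text
t 15.05 h 0.4617 fast~0.872 push 12.44 (at tcp angle 12.70) radial out 5.69 Fz -7.66 gap 0.0300
carrier moved: scene 3.04 top 2.94
t 15.15 h 0.4616 fast~0.872 push 12.60 (at tcp angle 12.83) radial out 5.15 Fz -6.69 gap 0.0299
carrier moved: scene 3.04 top 2.94
t 15.25 h 0.4617 fast~0.872 push 12.42 (at tcp angle 12.63) radial out 4.67 Fz -7.03 gap 0.0299
```

play_rows --series "35 0 -0.05 0 0 0 0.2; 35 0 0 0 0 0 0"

```text
clock: 15.5
tcp_pos: [0.4999, -0.0088, 0.09]
orientation: [0.004, 0.919, 0.394, 0.002]
wrist_force: [7.9, -10.4, -6.6]
finger_gap: 0.03
```

```bash
python3 -c "
from h import *
st2();car();st2()"
```

```text
t 15.50 h 0.4651 fast~0.875 push 12.24 (at tcp angle 12.45) radial out 4.66 Fz -6.57 gap 0.0300
carrier moved: scene 3.04 top 2.93
t 15.60 h 0.4652 fast~0.875 push 12.29 (at tcp angle 12.54) radial out 5.43 Fz -6.47 gap 0.0299
```

play_rows --series "35 0 0.3 0 0 0 0; 35 0 0.3 0 0 0 0; 35 0 0 0 0 0 0"

```text
clock: 15.98
tcp_pos: [0.5033, -0.0107, 0.09]
orientation: [0.002, 0.919, 0.395, 0.002]
wrist_force: [5.7, -3.1, -2.9]
finger_gap: 0.0297
```

Run:
```python
from h import *
st2()
im=cams.read_camera('wrist')[:,:,::-1];crop(im,180,0,280,340,1.7,'pics/w20.png')
st2()
```

```text
t 15.97 h 0.4338 fast~0.844 push 6.52 (at tcp angle 6.50) radial out -0.16 Fz -2.93 gap 0.0297
t 16.02 h 0.4337 fast~0.844 push 5.58 (at tcp angle 5.51) radial out -1.35 Fz -3.45 gap 0.0299
```

View pics/w20.png

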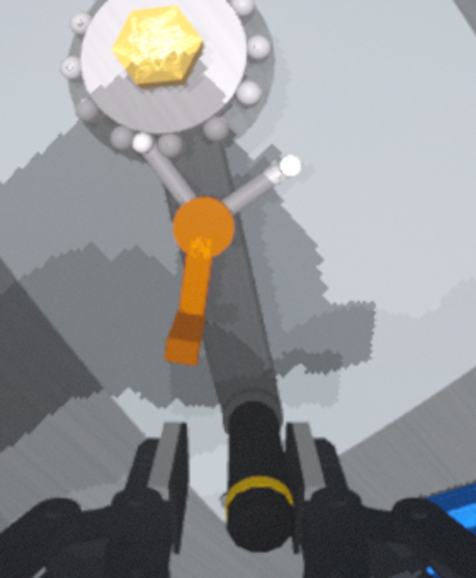

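The pads are still pressing at about 5.6 N because the gripper fingers flex. The rise was only about 4 N (12.3 over 8.2), a little low, so I'll push on to about 13 N before letting go.

play_rows --series "35 0 -0.3 0 0 0 0; 35 0 -0.3 0 0 0 0; 35 0 -0.1 0 0 0 0.3; 35 0 0 0 0 0 0"

```text
clock: 16.52
tcp_pos: [0.4988, -0.0082, 0.09]
orientation: [0.004, 0.92, 0.392, 0.001]
wrist_force: [7.2, -11.3, -7.3]
finger_gap: 0.0298
```

```bash
python3 -c "
from h import *
st2();car();st2()"
```

```text
t 16.52 h 0.4750 fast~0.885 push 12.19 (at tcp angle 12.44) radial out 5.64 Fz -7.34 gap 0.0298
carrier moved: scene 3.06 top 2.96
t 16.62 h 0.4753 fast~0.885 push 12.47 (at tcp angle 12.80) radial out 7.23 Fz -6.33 gap 0.0299
```

play_rows --series "35 0 -0.06 0 0 0 0.2"

```text
clock: 16.75
tcp_pos: [0.4986, -0.008, 0.09]
orientation: [0.004, 0.921, 0.39, 0.001]
wrist_force: [8.0, -13.7, -7.9]
finger_gap: 0.0302
```

Run:
```python
from h import *
st2();car();st2()
im=cams.read_camera('wrist')[:,:,::-1];crop(im,180,0,280,340,1.7,'pics/w21.png')
im=cams.read_camera('top')[:,:,::-1];crop(im,225,190,100,80,8,'pics/t21.png')
```

```text
t 16.75 h 0.4775 fast~0.888 push 14.15 (at tcp angle 14.48) radial out 7.20 Fz -7.90 gap 0.0302
carrier moved: scene 3.07 top 2.97
t 16.85 h 0.4776 fast~0.888 push 13.95 (at tcp angle 14.23) radial out 6.14 Fz -6.96 gap 0.0299
```

View pics/w21.png

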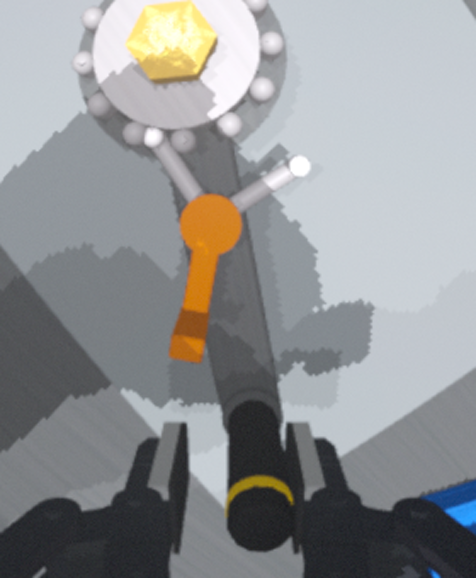

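View pics/t21.png

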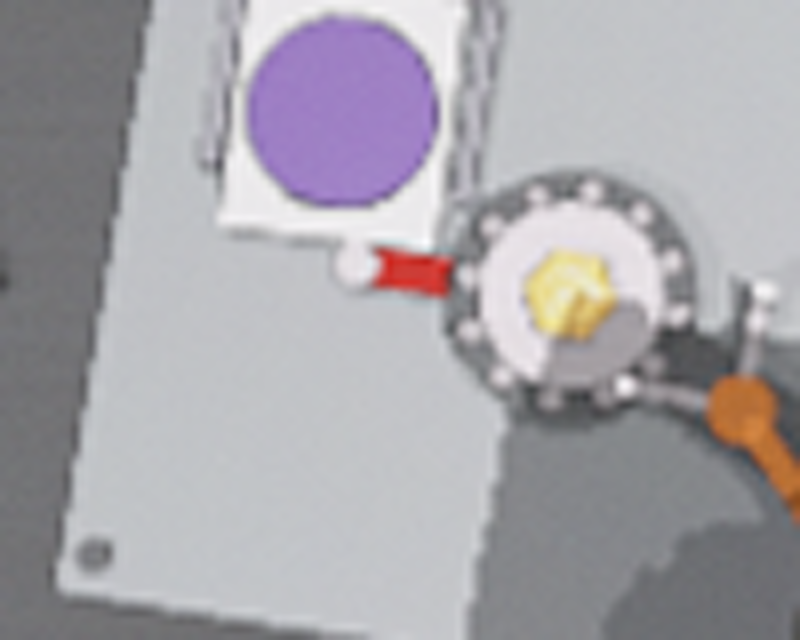

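The push is about 14 N, roughly 5.7 N above drag, which is snug, so I stop here. Backing the pads off the grip.

play_rows --series "35 0 0.3 0 0 0 0; 35 0 0.3 0 0 0 0; 35 0 0.3 0 0 0 0; 35 0 0.1 0 0 0 0; 35 0 0 0 0 0 0"

```text
clock: 17.58
tcp_pos: [0.5031, -0.0116, 0.0897]
orientation: [0.0, 0.92, 0.391, 0.001]
wrist_force: [4.4, -0.1, 1.0]
finger_gap: 0.0299
```

Run:
```python
from h import *
st2()
im=cams.read_camera('wrist')[:,:,::-1];crop(im,180,0,280,340,1.7,'pics/w22.png')
car();st2()
```

```text
t 17.57 h 0.4314 fast~0.841 push 3.84 (at tcp angle 3.73) radial out -2.10 Fz 0.98 gap 0.0299
carrier moved: scene 3.08 top 2.96
t 17.73 h 0.4317 fast~0.842 push 4.83 (at tcp angle 4.80) radial out -0.58 Fz 3.37 gap 0.0300
```

View pics/w22.png

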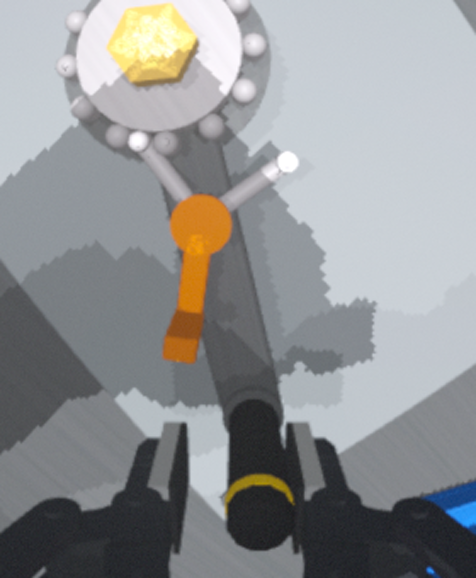

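There's still 4 N on the pad. I'll check whether the fastener or the finger moved back.

Run:
```python
from h import *
im=cams.read_camera('top')[:,:,::-1];crop(im,225,190,100,80,8,'pics/t22.png')
a=cv2.imread('pics/t21.png');b=cv2.imread('pics/t22.png')
A=cv2.cvtColor(a,cv2.COLOR_BGR2GRAY).astype(np.float32);B=cv2.cvtColor(b,cv2.COLOR_BGR2GRAY).astype(np.float32)
for n,(u,v,w,h) in dict(nose=(325,225,130,80),wafer=(230,0,220,210),pivot=(700,360,90,90),pawl=(600,350,90,80),bolt=(60,520,70,70)).items():
    print(n,np.round(np.array(cv2.phaseCorrelate(A[v:v+h,u:u+w],B[v:v+h,u:u+w],cv2.createHanningWindow((w,h),cv2.CV_32F))[0])/8/0.475*1.0,2),'px*~mm')
st2()
```

```text
nose [ 0.1  -0.01] px*~mm
wafer [ 0.14 -0.02] px*~mm
pivot [-0.05  0.08] px*~mm
pawl [0.   0.04] px*~mm
bolt [-0.08 -0.01] px*~mm
t 17.77 h 0.4315 fast~0.842 push 5.27 (at tcp angle 5.25) radial out -0.24 Fz 2.24 gap 0.0303
```

View pics/t22.png

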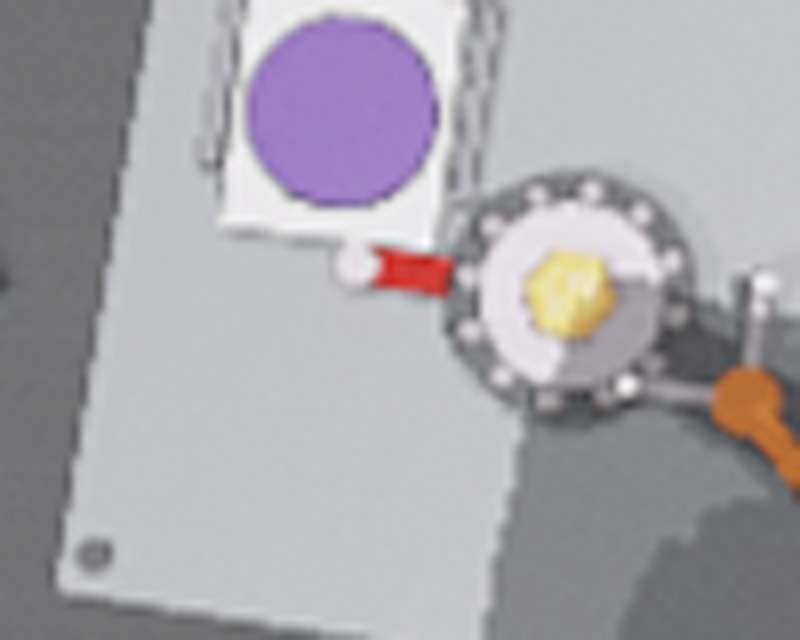

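The nose, wafer and pins are unchanged between the two top views, and only the pivot swung back a little. So the ratchet drive is unwinding elastically while the clamp holds. I'll keep backing off.

play_rows --series "35 0.01 0.2 0 0 0 -1; 35 0.01 0.2 0 0 0 -1; 35 0.01 0.2 0 0 0 -1; 35 0 0 0 0 0 0"

```text
clock: 18.27
tcp_pos: [0.5063, -0.0152, 0.0888]
orientation: [-0.001, 0.91, 0.415, -0.001]
wrist_force: [0.2, 0.5, 0.1]
finger_gap: 0.0299
```

Run:
```python
from h import *
st2()
im=cams.read_camera('wrist')[:,:,::-1];crop(im,180,0,280,340,1.7,'pics/w23.png')
im=cams.read_camera('top')[:,:,::-1];crop(im,225,190,100,80,8,'pics/t23.png')
car();st2()
```

```text
t 18.27 h 0.3943 fast~0.804 push -0.02 (at tcp angle -0.04) radial out -0.51 Fz 0.15 gap 0.0299
carrier moved: scene 3.07 top 2.96
t 18.48 h 0.3913 fast~0.801 push -0.35 (at tcp angle -0.33) radial out 0.51 Fz -0.35 gap 0.0305
```

View pics/w23.png

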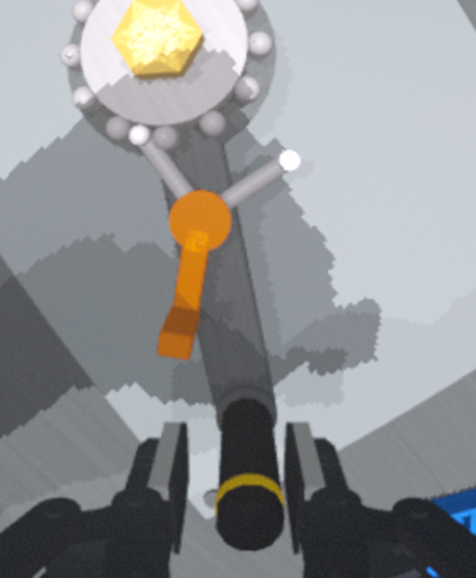

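View pics/t23.png

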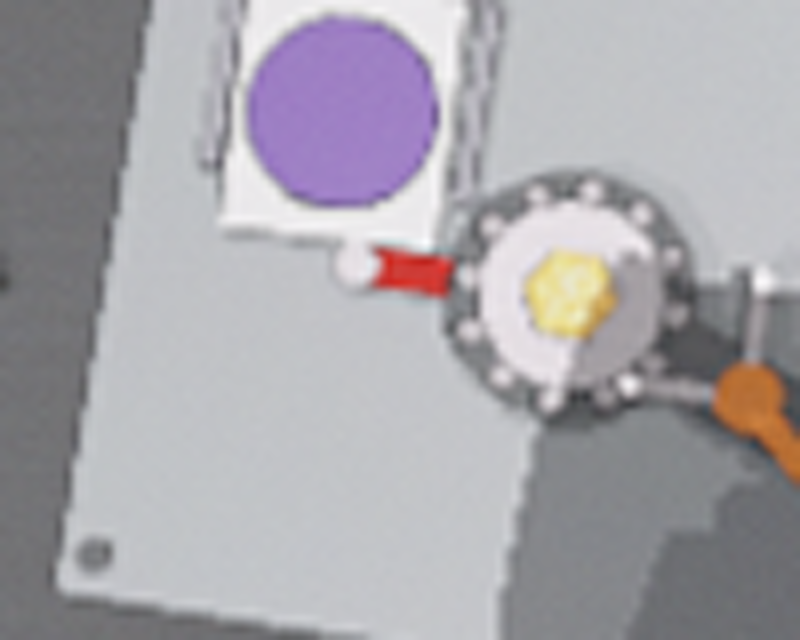

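The force is zero, the grip is free between the pads, and the nose and carrier are unchanged. Lifting straight up.

play_rows --series "35 0 0.15 0 0 0 0; 35 0 0 -2 0 0 0; 35 0 0 -3 0 0 0; 35 0 0 -4 0 0 0; 35 0 0 -4 0 0 0; 35 -4 0 -3 0 0 0; 35 -5 0 0 0 0 0; 35 0 0 0 0 0 0"

```text
clock: 19.48
tcp_pos: [0.4478, -0.0859, 0.2499]
orientation: [0.0, 0.911, 0.413, 0.0]
wrist_force: [-0.3, 0.1, -0.6]
finger_gap: 0.0301
```

Run:
```python
from h import *
st2();car()
im=cams.read_camera('scene')[:,:,::-1];crop(im,240,110,200,150,4,'pics/s24.png')
im=cams.read_camera('top')[:,:,::-1];cv2.imwrite('pics/t24.png',im)
```

```text
t 19.48 h 0.4594 fast~0.869 push -0.32 (at tcp angle -0.32) radial out 0.12 Fz -0.64 gap 0.0301
carrier moved: scene 3.08 top 2.96
```

View pics/s24.png

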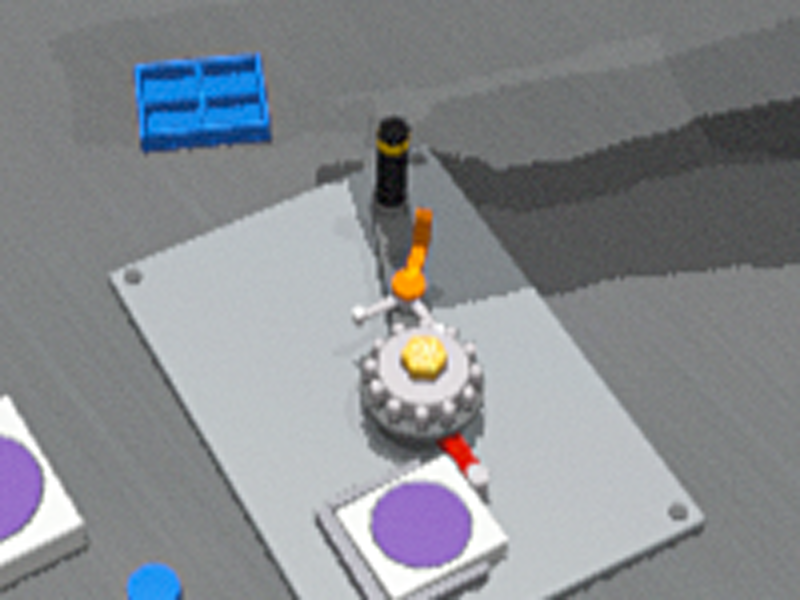

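View pics/t24.png

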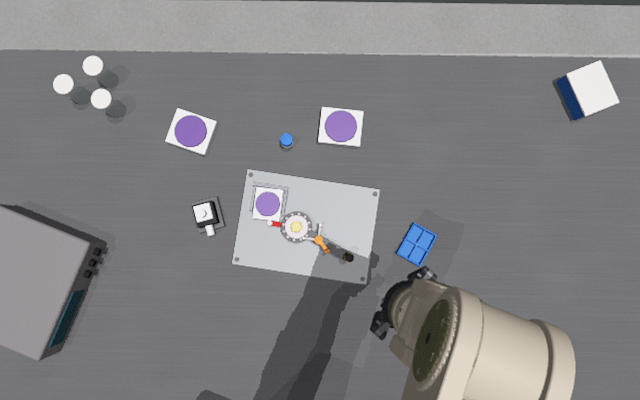

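The scene and top views show the gripper clear, the lever on the tighten side, the nose against the carrier and the bystanders undisturbed. Handing in.

```bash
python3 -c "
from workcell import workorder
print(workorder.hand_in())"
```

```text
the job is handed in; nothing more can be done
None
```

The job is handed in at about 19.5 s on the clock. The pawl is on tighten, the carrier is clamped against its fence, and the gripper is clear of everything.

- **Pawl lever:** I pushed the orange lever over to its tighten stop. The handle had just begun to move, so the lever was at the stop.
- **Ratcheting:** I held the grip loosely between the open fingers for one back stroke and one clockwise stroke. The steady drag was about 8.2 N.
- **Carrier home:** both cameras show it moved 3.0 mm and then stopped while the push kept rising. The fitted position (about 39 to 40 mm) falls just short of the 41 mm home figure, so I judged it seated by that stop.
- **Tightness:** I stopped at about 14 N, roughly 5.7 N above the drag, slightly over the 5 N asked. That works out to about 12 N at the nose. Angle-based estimates were rougher, from about 7 to 16 N, because part of the handle travel was elastic wind-up. All stay within the 5 to 25 N limits.
- **Extra push:** on my first attempt to let go, the push had only reached about 12.3 N, so I pushed once more before releasing.
- **Last checks:** the wrist force was near zero after letting go. The nose and carrier had not moved back, and the chip tray, vial and micropositioner look undisturbed. The handle unwound by about 0.05 rad as I let go.

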